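# Stow the polishing head's change parts on their post

## Task

Stow the four polishing-head parts on the upright storage post, threaded over it one on another in this order from the bottom: the wide backing plate with its hub upward, then the narrow sleeve, then the wider thick ring, and last the knurled cap, closed end up, over the tip of the post. Each must sit flat and fully down on the one below. Leave the white bottle and the jar standing where they are.

Things in the scene. Friction and masses are not known exactly. Their poses are not given: they have to be found in the camera images.
- post_seat (a point): The storage post, fixed to the table: a flat round dark steel foot, 96 mm in diameter and 12 mm high, with one upright bright metal pin in its middle. The pin is 14 mm thick and stands 65 mm above the top of the foot; its last 9 mm taper to a 6 mm tip. This point is on the pin's axis at the top face of the foot (12 mm above the table), where the first part must rest; z is up.
- plate_center (a point): Backing plate, loose, lying on the table hub up: a black plastic disc 84 mm in diameter and 7 mm thick, with a bright aluminium hub 44 mm in diameter rising 15 mm from its middle (22 mm high in all), and a 24 mm hole right through. To be gripped by the hub, with the fingertips above the disc. The point is on its axis, half-way up (11 mm above its underside); z is up through the hub. About 180 g.
- sleeve_center (a point): Sleeve, loose, standing on the table: a short aluminium tube 40 mm in outer diameter, 22 mm high, with a 24 mm hole right through. The point is on its axis, half-way up (11 mm above its underside); z is up. About 100 g.
- flange_center (a point): Thick ring, loose, lying on the table: plain steel, 54 mm in outer diameter, 15 mm high, with a 24 mm hole right through. The point is on its axis, half-way up (7.5 mm above its underside); z is up. About 160 g.
- cap_center (a point): Cap, loose, standing closed end up on the table: a black knurled knob 36 mm in diameter and 30 mm high, no hole in its top; from below it has a round hollow 24 mm wide and 16 mm deep that goes over the tip of the pin. The point is on its axis, half-way up (15 mm above its underside); z is up. About 80 g.
- spray: White plastic bottle with a white cap, loose, standing on the table among the parts, 54 mm in diameter and 125 mm high; to be left standing where it is. Its origin is the centre of its underside, z up along its axis.
- jar: Low amber jar with a white lid and a paper label, loose, standing on the table among the parts, 56 mm in diameter and 55 mm high; to be left standing where it is. Its origin is the centre of its underside, z up along its axis.
Mind the look-alikes: they are no part of the job. Leave any green look-alike of the part that bears post_seat alone.

How it is judged:
On the way, in this order (a step that is already met when the one before it is completed fails the run):
1. the backing plate lies flat on the foot of the post, hub up, let go (horizontal distance between plate_center and post_seat below 0.011 m and z of plate_center in the frame of post_seat between 0.007 and 0.015 m and angle between plate_center's own z axis and vertical below 0.12 rad and contact force between the fingers and plate below 0.2 N), for 0.2 s.
2. the short sleeve sits on the plate's hub, let go (all of step 1 and horizontal distance between sleeve_center and post_seat below 0.011 m and z of sleeve_center in the frame of post_seat between 0.029 and 0.037 m and angle between sleeve_center's own z axis and vertical below 0.12 rad and contact force between the fingers and sleeve below 0.2 N), for 0.2 s.
3. the wide ring sits on the sleeve, let go (all of step 2 and horizontal distance between flange_center and post_seat below 0.011 m and z of flange_center in the frame of post_seat between 0.0475 and 0.0555 m and angle between flange_center's own z axis and vertical below 0.12 rad and contact force between the fingers and flange below 0.2 N), for 0.2 s.
At the end, for the whole second after the job is handed in: All four parts are on the post, released and at rest (under 20 mm/s), in the order plate, sleeve, ring, cap from the bottom: each centre within 11 mm of the pin's axis, at its stacked height above the foot within 4 mm (plate 11 mm, sleeve 33 mm, ring 51.5 mm, cap 74 mm) and upright within 0.12 rad (all of step 3 and linear speed of each of plate, sleeve, flange, cap below 0.02 m/s and horizontal distance between cap_center and post_seat below 0.011 m and z of cap_center in the frame of post_seat between 0.07 and 0.078 m and angle between cap_center's own z axis and vertical below 0.12 rad and contact force between the fingers and cap below 0.2 N); the robot touches nothing.
It fails at once if the white bottle is knocked over or shifted by more than 40 mm (angle between spray's own z axis and vertical above 0.5 rad or distance of spray from where it was at the start of the episode above 0.04 m).
It fails at once if the jar is knocked over or shifted by more than 40 mm (angle between jar's own z axis and vertical above 0.5 rad or distance of jar from where it was at the start of the episode above 0.04 m).
It also fails if it takes over 112 s, if anything falls off the work surface, if the arm or the gripper's body presses on something with over 40 N, if the wrist force passes 120 N, or if a joint passes its speed limit or range.

## Robot

A 6-joint arm with a two-finger parallel gripper is mounted at the origin on the work surface. World frame = base frame: x ahead of the robot, y to its left, z up, the work surface at z = 0. Lengths are in m, angles in rad, forces in N, time in s.
With the tool pointing down it reaches from about 0.25 to 0.775 m from the base axis. Payload 4 kg.
Tool frame: the origin (TCP) lies between the finger pads; the fingertips stand 14 mm ahead of it and the grasp point (between the pads) lies 5 mm behind it (robot.nose_length is the distance from the TCP to the fingertips, in m); z points along the fingers, y is the direction in which the jaws open and shut (so a half turn about z gives the same grasp; the last joint's range is limited). The gripper opens to 94 mm and grips with 3 to 60 N. Pads are 16 mm wide; open, the fingers measure 119 mm over their backs; the gripper's body (75 mm by 177 mm) begins 78 mm behind the grasp point.
Start: joints at [-1.206, 0.087, 1.371, -0, 1.684, -0.103], TCP at [0.248, -0.491, 0.22] pointing down, gripper open.
Joint ranges: [-3.1, 3.1], [-0.76, 2.03], [0.27, 2.55], [-1.08, 4.22], [0.17, 2.65], [-2.57, 2.57]. Speed limits (rad/s): [2.79, 2.79, 3.14, 3.14, 3.14, 3.14].

## Interface

Orientations are given as [roll, pitch, yaw] about the fixed x, y, z axes, in that order (R = Rz(yaw) Ry(pitch) Rx(roll)).
In Python, from bench import robot, eyes, finder gives the robot as it stands.
- The arm moves only by the tool play_rows, never from a script. Its argument "rows" is a list of rows, each an object with "linear": the shift along the tool's x, y, z in cm, a list of three; "spin": the turn about the tool's z in degrees. A call has 1 to 12 rows; each row shifts and turns the commanded pose from where the row before left it, along the tool's axes as they then stand; what a row does not reach is not made up. A row lasts 1/12 s, in which the tool goes at most 41.7 mm and 7.16 degrees, less where a joint would pass 70% of its speed; a pose out of reach is approached as far as the arm can. A call with a gripper value outside its range is refused whole. "claw" is the finger opening in cm, from 0 to 9.4, set as the call begins (left out, the last holds). The fingers move at their own pace and stop on an object; the grip force is fixed at half the most. Time passes only in rows, so rows that do not move let the fingers close. It gives the time, the measured TCP pose, the force and the opening at its end, in the units of the state.
- robot.get_obs(): the state, without advancing time (a new reading comes with each control period).
- eyes.snapshot(name): name is "scene" or "top" or "wrist"; returns a dict with "frame" (480x640x3 uint8, red, green, blue), "fx", "fy", "cx", "cy" (pixels), "dist" ([k1, k2, p1, p2, k3] as OpenCV has them; the pictures are not rectified), "rvec" (rotation vector, rad) and "tvec" (3), from world to camera coordinates, as OpenCV has them; the wrist camera has in their place "mount" (4x4, takes a point from camera to tool coordinates, whose origin is the TCP and whose axes are the flange's). Camera axes: x right, y down, z forward; pixel columns grow to the right and rows downward; lengths in m; the calibration is good to about 2 mm. A picture is of the moment at which its call begins: read the wrist's pose just before it. There is no depth.
- robot.close_job(): hands the job in, once; it reports no verdict.
Trained networks look in a picture, given as the dict that the camera call returned (one of the last four; its "shot" number tells which), for a name from the list of things; names that differ only in an ending like _2 or _b are one class to them, and where a whole thing is asked for, a point or a joint stands for the part that bears it (a point fixed in the world has none). Each returns a list of dicts, best first, with "conf" (0 to 1); they miss things now and then, are a little off and sometimes report something else, mostly with a low value. They report only what shows in the picture. A call takes as long as a camera call. They do not tell look-alikes from the thing itself.
- finder.silhouettes(picture, name): "pixels" (480x640 bool, what is visible of it) and "box" ([centre column, centre row, width, height] in pixels, round what is visible of it).
The state is a dict: "time": time; "joint_positions": joint angles; "qvel": joint speeds; "joint_torque": joint torques, N m; "tool_pos": TCP position; "ee_rot": TCP orientation; "wrist_force": force on the tool from outside, world axes, zero at the start; "wrist_torque": the same for the moment, N m; "width": finger opening in m.
Only numpy, scipy, OpenCV 4.12 (cv2) and the standard library are available. Lean on these libraries where they do the work, as an engineer would, in place of code of your own. Each camera call takes 0.05 s, during which the arm holds its last target. There are 200 camera calls.

## Working session

There is one attempt and no reset: what is moved stays moved. The work goes in short steps, Python scripts to look and compute and a tool call to move; the robot and the scene stay as the last step left them, time stands still between calls to the robot, and variables do not carry over. Pictures are saved under pics/ and viewed, about 12 in all and at most 16, crops included, and the job is handed in when it is done.

Besides the shell and the picture viewer there is one more tool, called after ">>>" as a command line: name --argument value ..., lists and objects as JSON in quotes. play_rows: Moves the arm, as the interface text tells. Its arguments: {"type":"object","properties":{"rows":{"type":"array"},"claw":{"type":"number"}},"required":["rows"]}

```bash
ls; mkdir -p pics; cat > h.py <<'E'
import numpy as np, cv2
from bench import robot, eyes, finder
from scipy.spatial.transform import Rotation as Rn
def pose(p, obs=None):
    """camera matrices: returns R,t world->cam"""
    if 'mount' in p:
        T=np.eye(4);T[:3,:3]=Rn.from_euler('xyz',obs['ee_rot']).as_matrix();T[:3,3]=obs['tool_pos']
        W=np.linalg.inv(T@np.array(p['mount']));return W[:3,:3],W[:3,3]
    return cv2.Rodrigues(np.array(p['rvec'],float))[0],np.array(p['tvec'],float).ravel()
def K(p): return np.array([[p['fx'],0,p['cx']],[0,p['fy'],p['cy']],[0,0,1.]])
def ray(p,uv,obs=None):
    R,t=pose(p,obs)
    n=cv2.undistortPoints(np.array([[uv]],float),K(p),np.array(p['dist'],float)).ravel()
    d=R.T@np.array([n[0],n[1],1]);return -R.T@t,d/np.linalg.norm(d)
def atz(p,uv,z,obs=None):
    c,d=ray(p,uv,obs);return c+d*(z-c[2])/d[2]
def proj(p,X,obs=None):
    R,t=pose(p,obs)
    return cv2.projectPoints(np.array(X,float).reshape(-1,1,3),cv2.Rodrigues(R)[0],t,K(p),np.array(p['dist'],float))[0].reshape(-1,2)
def tri(rays):
    A=sum(np.eye(3)-np.outer(d,d) for c,d in rays);b=sum((np.eye(3)-np.outer(d,d))@c for c,d in rays)
    return np.linalg.solve(A,b)
def shot(name):
    o=robot.get_obs();return eyes.snapshot(name),o
def save(p,f,crop=None,s=1):
    im=p['frame'][:,:,::-1]
    if crop: a,b,c,d=crop;im=im[b:d,a:c]
    cv2.imwrite('pics/'+f,cv2.resize(im,None,fx=s,fy=s,interpolation=cv2.INTER_CUBIC))
E
python3 - <<'E'
from h import *
for n in ['top','scene']:
    p,o=shot(n);save(p,n+'0.png')
    print(n,pose(p)[0].T@-pose(p)[1])
    for k in ['post_seat','plate_center','sleeve_center','flange_center','cap_center','spray','jar']:
        for d in finder.silhouettes(p,k):
            b=d['box'];print(k,round(d['conf'],2),np.round(b),np.round(atz(p,b[:2],0.015),3)[:2])
E
```

```text
pics
top [ 0.33267673 -0.06625988  0.85088345]
post_seat 0.85 [530. 253.  56.  50.] [ 0.551 -0.407]
post_seat 0.84 [463. 226.  53.  52.] [ 0.581 -0.283]
post_seat 0.65 [390. 194.  54.  50.] [ 0.618 -0.144]
post_seat 0.62 [385. 358.  57.  60.] [ 0.323 -0.178]
plate_center 0.73 [248. 165.  43.  42.] [0.627 0.128]
plate_center 0.28 [224. 246.  36.  33.] [0.466 0.139]
sleeve_center 0.69 [151. 244.  30.  26.] [0.448 0.269]
flange_center 0.74 [302. 263.  28.  32.] [ 0.462 -0.007]
flange_center 0.16 [389. 194.  56.  46.] [ 0.617 -0.141]
cap_center 0.53 [472. 299.  27.  24.] [ 0.451 -0.313]
spray 0.63 [308. 180.  25.  44.] [0.618 0.011]
jar 0.87 [223. 246.  33.  33.] [0.467 0.141]
scene [ 1.04745997 -0.34968644  0.93073623]
post_seat 0.94 [244. 346.  48.  50.] [ 0.587 -0.287]
post_seat 0.87 [245. 225.  48.  37.] [ 0.326 -0.178]
post_seat 0.78 [174. 360.  54.  52.] [ 0.555 -0.41 ]
post_seat 0.63 [322. 330.  48.  48.] [ 0.625 -0.146]
post_seat 0.4 [456. 194.  14.  19.] [0.463 0.273]
plate_center 0.78 [446. 280.  43.  38.] [0.641 0.121]
plate_center 0.2 [347. 244.  22.  21.] [ 0.472 -0.011]
sleeve_center 0.57 [454. 194.  13.  19.] [0.462 0.269]
flange_center 0.85 [346. 245.  23.  24.] [ 0.473 -0.013]
cap_center 0.89 [206. 296.  24.  23.] [ 0.455 -0.312]
spray 0.96 [388. 278.  35.  51.] [0.584 0.023]
jar 0.81 [404. 215.  28.  34.] [0.462 0.137]
```

View pics/top0.png

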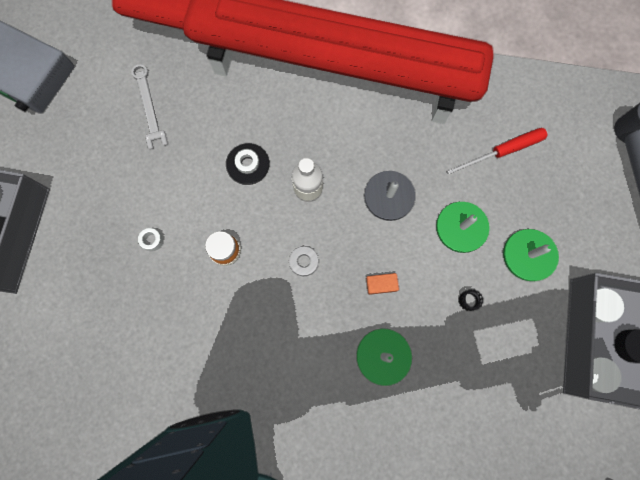

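View pics/scene0.png

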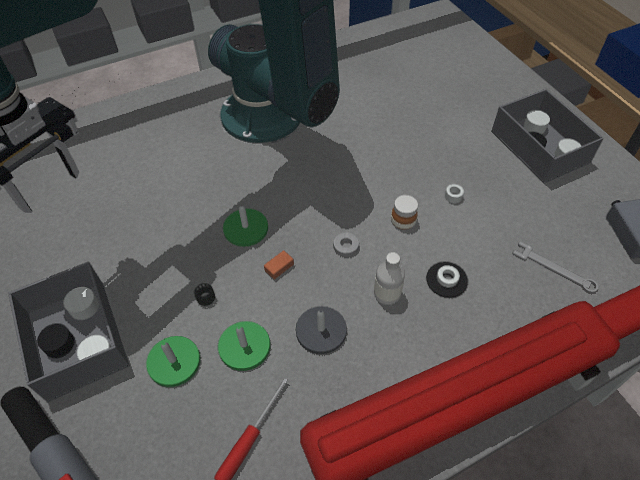

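The only dark steel foot is at top (390,195) / scene (321,330). The lookalikes at top (463,226), (531,254) and (385,357) are all green. The other parts in top are plate (248,163), sleeve (150,239), ring (304,261), cap (471,299), bottle (308,180) and jar (223,246). I'll confirm the post and cap in an enlarged crop.

```bash
python3 - <<'E'
from h import *
t,o=shot('top');s,_=shot('scene')
a=cv2.resize(t['frame'][150:320,360:500],None,fx=2.8,fy=2.8,interpolation=cv2.INTER_CUBIC)
b=cv2.resize(s['frame'][260:360,180:350],None,fx=2.3,fy=2.3,interpolation=cv2.INTER_CUBIC)
c=np.zeros((max(a.shape[0],b.shape[0]),a.shape[1]+b.shape[1],3),np.uint8);c[:a.shape[0],:a.shape[1]]=a;c[:b.shape[0],a.shape[1]:]=b
cv2.imwrite('pics/crop1.png',c[:,:,::-1])
def box(p,k,near):
    L=finder.silhouettes(p,k);L=[d['box'] for d in L if np.hypot(d['box'][0]-near[0],d['box'][1]-near[1])<15];return L[0] if L else None
for k,n1,n2 in [('post_seat',(390,195),(321,330)),('plate_center',(248,163),(447,279)),('sleeve_center',(150,239),(455,194)),('flange_center',(304,261),(346,245)),('cap_center',(471,299),(205,294)),('jar',(223,246),(404,212)),('spray',(308,180),(388,278))]:
    x,y=box(t,k,n1),box(s,k,n2)
    if x is None or y is None: print(k,'miss');continue
    print(k,np.round(tri([ray(t,x[:2]),ray(s,y[:2])]),3),np.round(atz(t,x[:2],.01)[:2],3),np.round(atz(s,y[:2],.01)[:2],3))
print({k:np.round(o[k],3) for k in ['time','tool_pos','ee_rot','width']})
w,_=shot('wrist');print(np.round(w['mount'],3),w['fx'])
E
```

```text
post_seat [ 0.62  -0.143  0.014] [ 0.62  -0.144] [ 0.618 -0.141]
plate_center [0.632 0.134 0.002] [0.629 0.133] [0.635 0.13 ]
sleeve_center [0.454 0.273 0.005] [0.452 0.269] [0.457 0.272]
flange_center [ 0.467 -0.008  0.009] [ 0.466 -0.009] [ 0.467 -0.008]
cap_center [ 0.448 -0.313  0.014] [ 0.449 -0.314] [ 0.446 -0.313]
jar [0.463 0.138 0.02 ] [0.464 0.139] [0.456 0.145]
spray [0.606 0.006 0.056] [0.623 0.013] [0.582 0.022]
{'time': np.float64(0.8), 'tool_pos': array([ 0.248, -0.491,  0.22 ]), 'ee_rot': array([3.141, 0.   , 0.468]), 'width': np.float64(0.094)}
[[ 0.    -0.967 -0.256  0.074]
 [ 1.     0.     0.001 -0.   ]
 [-0.    -0.256  0.967 -0.164]
 [ 0.     0.     0.     1.   ]] 380.36581150159657
```

View pics/crop1.png

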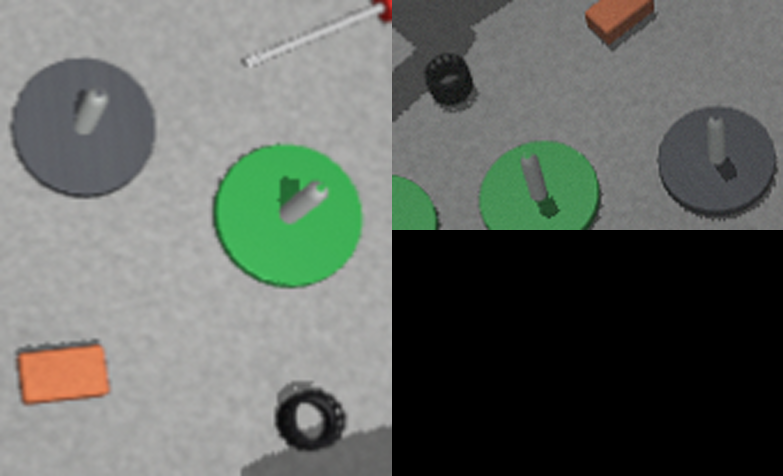

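Post confirmed: the dark grey foot with the bright pin (crop 85,125) is the only one that isn't green. Next I'll turn the tool to yaw 90° (so tool x = world y and tool y = world x) and head for the plate.

>>> play_rows --rows '[{"linear":[0,0,0],"spin":-7.02},{"linear":[0,0,0],"spin":-7.02},{"linear":[0,0,0],"spin":-7.02},{"linear":[0,0,0],"spin":-7.02},{"linear":[0,0,0],"spin":-7.02},{"linear":[0,0,0],"spin":-7.02},{"linear":[0,0,0],"spin":-7.02},{"linear":[0,0,0],"spin":-7.02},{"linear":[0,0,0],"spin":-7.02},{"linear":[3.45,2.1,0],"spin":0},{"linear":[3.45,2.1,0],"spin":0},{"linear":[3.45,2.1,0],"spin":0}]' --claw 9.4

```text
time: 2.65
tool_pos: [0.3112, -0.3866, 0.2192]
ee_rot: [3.141, -0.0, 1.568]
wrist_force: [1.0, 0.5, -0.5]
width: 0.0937
```

>>> play_rows --rows '[{"linear":[3.45,2.1,0],"spin":0},{"linear":[3.45,2.1,0],"spin":0},{"linear":[3.45,2.1,0],"spin":0},{"linear":[3.45,2.1,0],"spin":0},{"linear":[3.45,2.1,0],"spin":0},{"linear":[3.45,2.1,0],"spin":0},{"linear":[3.45,2.1,0],"spin":0},{"linear":[3.45,2.1,0],"spin":0},{"linear":[3.45,2.1,0],"spin":0},{"linear":[3.45,2.1,0],"spin":0},{"linear":[3.45,2.1,0],"spin":0},{"linear":[3.45,2.1,0],"spin":0}]'

```text
time: 3.65
tool_pos: [0.5639, 0.0285, 0.2197]
ee_rot: [3.141, 0.0, 1.571]
wrist_force: [0.7, -0.3, 1.7]
width: 0.0941
```

>>> play_rows --rows '[{"linear":[3.45,2.2,0],"spin":0},{"linear":[3.45,2.2,0],"spin":0},{"linear":[3.45,2.3,0],"spin":0},{"linear":[0,0,3],"spin":0},{"linear":[0,0,3],"spin":0},{"linear":[0,0,0],"spin":0}]' --claw 6.5

```text
time: 4.15
tool_pos: [0.6267, 0.1305, 0.1512]
ee_rot: [-3.128, 0.002, 1.572]
wrist_force: [-0.9, -0.4, -2.0]
width: 0.0652
```

```bash
cat > look.py <<'E'
import sys
from h import *
# usage: look.py name ztop diameter file ; fits an ellipse to silhouettes, reports world estimate at plane z
def look(k,z,f=None,near=None):
    p,o=shot('wrist')
    if f: save(p,f)
    for d in finder.silhouettes(p,k)[:3]:
        m=d['pixels'].astype(np.uint8);c=max(cv2.findContours(m,0,2)[0],key=cv2.contourArea)
        q=cv2.undistortPoints(c.astype(float).reshape(-1,1,2),K(p),np.array(p['dist'],float)).reshape(-1,2)
        R,t=pose(p,o);C=-R.T@t;D=(R.T@np.c_[q,np.ones(len(q))].T).T
        X=(C+D*((z-C[2])/D[:,2])[:,None])[:,:2]
        (a,b),r=cv2.minEnclosingCircle(X.astype(np.float32))
        A=np.c_[2*X,np.ones(len(X))];s=np.linalg.lstsq(A,(X**2).sum(1),rcond=None)[0]
        print(k,round(d['conf'],2),'box',np.round(d['box']),'enc',np.round([a,b,2*r],4),'fit',np.round(s[:2],4),'dia',round(2*np.sqrt(s[2]+s[0]**2+s[1]**2),4))
    print('tcp',np.round(o['tool_pos'],4),'t',o['time'])
if __name__=='__main__':look(sys.argv[1],float(sys.argv[2]),sys.argv[3] if len(sys.argv)>3 else None)
E
python3 look.py plate_center 0.007 w1.png
```

```text
plate_center 0.66 box [329. 225. 102. 100.] enc [0.6328 0.1325 0.0847] fit [0.6328 0.1325] dia 0.0825
tcp [0.6267 0.1305 0.1512] t 4.15
```

View pics/w1.png

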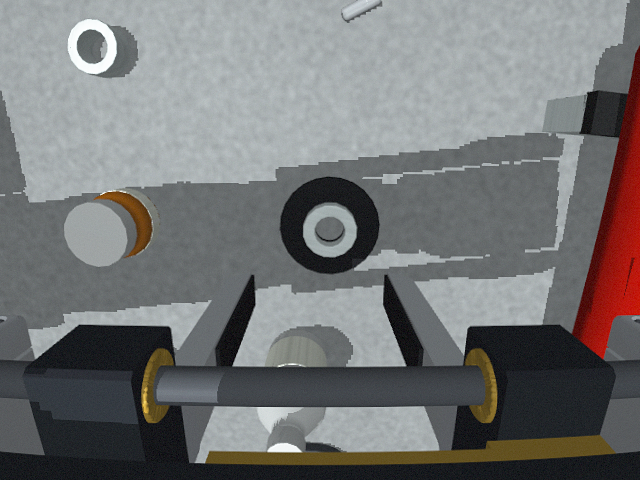

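The wrist view shows the plate hub at (330,228), centred between the open fingers. The jar is at (105,228), the sleeve at (93,47) and the bottle at (290,380), all clear of the fingers. Descending onto the hub.

>>> play_rows --rows '[{"linear":[0.25,0.3,1.5],"spin":0},{"linear":[0,0,2],"spin":0},{"linear":[0,0,2],"spin":0},{"linear":[0,0,2],"spin":0},{"linear":[0,0,2],"spin":0},{"linear":[0,0,1.5],"spin":0},{"linear":[0,0,1],"spin":0},{"linear":[0,0,0.5],"spin":0},{"linear":[0,0,0],"spin":0},{"linear":[0,0,0],"spin":0},{"linear":[0,0,0],"spin":0}]'

```text
time: 5.17
tool_pos: [0.6345, 0.1325, 0.0366]
ee_rot: [3.138, -0.0, 1.57]
wrist_force: [0.5, -0.4, 1.1]
width: 0.0651
```

>>> play_rows --rows '[{"linear":[0,0,0.7],"spin":0},{"linear":[0,0,0.5],"spin":0},{"linear":[0,0,0],"spin":0},{"linear":[0,0,0],"spin":0}]'

```text
time: 5.5
tool_pos: [0.6329, 0.1324, 0.022]
ee_rot: [-3.141, 0.0, 1.571]
wrist_force: [0.6, -0.6, -0.3]
width: 0.065
```

>>> play_rows --rows '[{"linear":[0,0,0],"spin":0},{"linear":[0,0,0],"spin":0},{"linear":[0,0,0],"spin":0},{"linear":[0,0,0],"spin":0},{"linear":[0,0,0],"spin":0},{"linear":[0,0,0],"spin":0},{"linear":[0,0,0],"spin":0},{"linear":[0,0,0],"spin":0}]' --claw 3.5

```text
time: 6.17
tool_pos: [0.6332, 0.1325, 0.0225]
ee_rot: [3.141, 0.0, 1.57]
wrist_force: [-0.1, 0.6, 1.4]
width: 0.0426
```

>>> play_rows --rows '[{"linear":[0,0,-0.5],"spin":0},{"linear":[0,0,-1.5],"spin":0},{"linear":[0,0,-2.5],"spin":0},{"linear":[0,0,-3],"spin":0},{"linear":[0,0,-3],"spin":0},{"linear":[0,0,-3],"spin":0},{"linear":[0,0,-2.5],"spin":0},{"linear":[0,0,-1.5],"spin":0},{"linear":[0,0,-0.5],"spin":0},{"linear":[0,0,0],"spin":0}]'

```text
time: 7.0
tool_pos: [0.6338, 0.1325, 0.2043]
ee_rot: [3.138, -0.0, 1.571]
wrist_force: [0.2, -0.3, -1.9]
width: 0.0428
```

```bash
python3 look.py plate_center 0.186 w2.png
```

```text
plate_center 0.81 box [320. 283. 163. 154.] enc [0.6336 0.132  0.0853] fit [0.6337 0.1334] dia 0.0767
tcp [0.6338 0.1325 0.2043] t 7.0
```

View pics/w2.png

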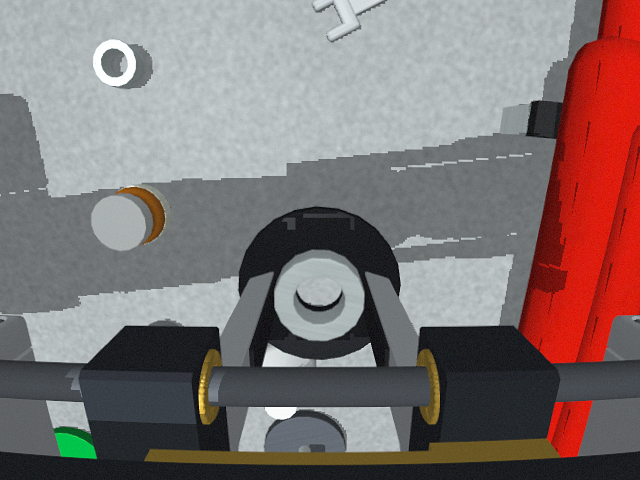

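Plate is held flat and centred on the TCP (hub at (320,295)). I'm carrying it over the bottle and a little past the post, so the wrist camera sees the pin unobstructed.

>>> play_rows --rows '[{"linear":[-1.5,0,0],"spin":0},{"linear":[-3,-0.1,0],"spin":0},{"linear":[-3.5,-0.1,0],"spin":0},{"linear":[-3.5,-0.2,0],"spin":0},{"linear":[-3.5,-0.2,0],"spin":0},{"linear":[-3.5,-0.2,0],"spin":0},{"linear":[-3.5,-0.2,0],"spin":0},{"linear":[-3.5,-0.1,0],"spin":0},{"linear":[-3.5,-0.1,0],"spin":0},{"linear":[-3.5,-0.1,0],"spin":0},{"linear":[-2.5,0,0],"spin":0},{"linear":[-1,0,0],"spin":0}]'

```text
time: 8.1
tool_pos: [0.618, -0.2325, 0.1998]
ee_rot: [-3.137, 0.0, 1.565]
wrist_force: [0.7, -0.1, -1.8]
width: 0.0428
```

>>> play_rows --rows '[{"linear":[0,0,0],"spin":0},{"linear":[0,0,0],"spin":0},{"linear":[0,0,0],"spin":0}]'

```text
time: 8.35
tool_pos: [0.62, -0.2261, 0.2019]
ee_rot: [-3.141, -0.001, 1.572]
wrist_force: [1.1, 0.6, -1.4]
width: 0.0425
```

```bash
python3 look.py post_seat 0.012 w3.png; python3 - <<'E'
from h import *
import cv2
cv2.imwrite('pics/w3c.png',cv2.imread('pics/w3.png'))
p,o=shot('wrist');print(o['tool_pos'],o['ee_rot'])
for z in (.012,.077): print(z,np.round(proj(p,[[.62,-.143,z]],o),1))
E
```

```text
post_seat 0.91 box [ 34. 168.  66. 100.] enc [ 0.3321 -0.1777  0.0986] fit [ 0.3312 -0.1766] dia 0.0956
post_seat 0.91 box [269. 387.  50.  84.] enc [ 0.5775 -0.376   0.0387] fit [ 0.5759 -0.378 ] dia 0.0308
post_seat 0.64 box [317. 129. 103. 108.] enc [ 0.6171 -0.1445  0.0972] fit [ 0.617  -0.1444] dia 0.0946
tcp [ 0.62   -0.2261  0.2019] t 8.35
[ 0.62028151 -0.22570273  0.20248919] [-3.14147985e+00 -4.77583428e-04  1.57281303e+00]
0.012 [[319.  128.2]]
0.077 [[319.1 126. ]]
```

View pics/w3.png

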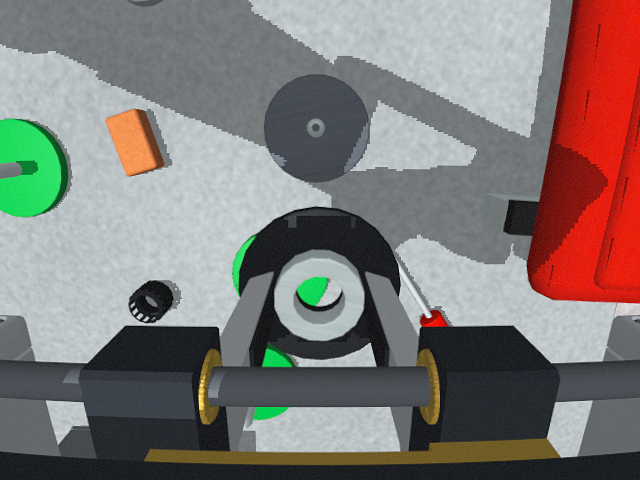

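The pin shows end-on at (316,127), giving a pin axis near (0.617, -0.144). Foot diameter measures 95–97 mm, matching the text. Moving above it and starting down.

>>> play_rows --rows '[{"linear":[1.3,0,0],"spin":0},{"linear":[2.8,-0.1,0],"spin":0},{"linear":[2.8,-0.2,0],"spin":0},{"linear":[1.3,0,0],"spin":0},{"linear":[0,0,1],"spin":0},{"linear":[0,0,2],"spin":0},{"linear":[0,0,2.5],"spin":0},{"linear":[0,0,2],"spin":0},{"linear":[0,0,0.7],"spin":0},{"linear":[0,0,0],"spin":0},{"linear":[0,0,0],"spin":0},{"linear":[0,0,0],"spin":0}]'

```text
time: 9.5
tool_pos: [0.6181, -0.1462, 0.1223]
ee_rot: [3.139, 0.001, 1.57]
wrist_force: [0.3, -0.3, -1.0]
width: 0.0429
```

```bash
python3 - <<'E'
from h import *
p,o=shot('wrist');save(p,'w4.png',(220,180,420,380),3);print(o['tool_pos'],o['ee_rot'])
print(np.round(proj(p,[[.617,-.144,.077],[.617,-.144,.012]],o),1))
for d in finder.silhouettes(p,'plate_center')[:1]: print(d['box'])
E
```

```text
[ 0.61814281 -0.14615039  0.12232684] [3.13851078e+00 1.27506559e-03 1.57022457e+00]
[[317.1 265.4]
 [317.2 236.9]]
[319.3, 285.4, 161.4, 152.5]
```

View pics/w4.png

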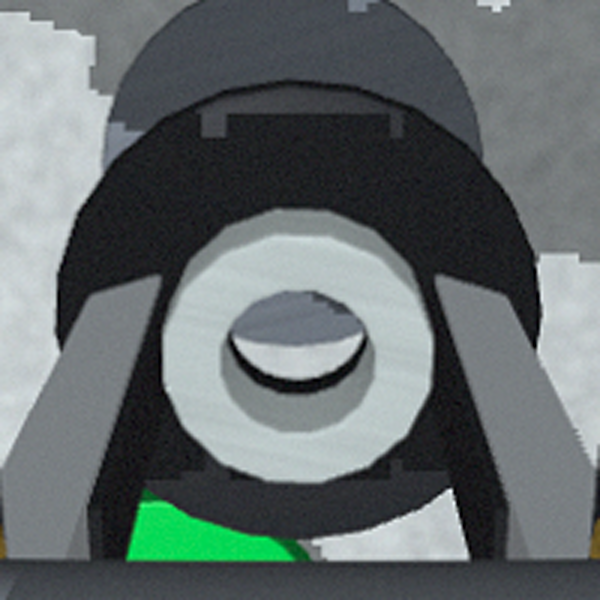

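>>> play_rows --rows '[{"linear":[0.2,-0.1,0],"spin":0},{"linear":[0,0,0.5],"spin":0},{"linear":[0,0,1],"spin":0},{"linear":[0,0,1],"spin":0},{"linear":[0,0,1],"spin":0},{"linear":[0,0,1],"spin":0},{"linear":[0,0,1],"spin":0},{"linear":[0,0,1],"spin":0},{"linear":[0,0,0.8],"spin":0},{"linear":[0,0,0.5],"spin":0},{"linear":[0,0,0],"spin":0},{"linear":[0,0,0],"spin":0}]'

```text
time: 10.6
tool_pos: [0.6161, -0.1435, 0.0422]
ee_rot: [-3.141, -0.0, 1.571]
wrist_force: [0.6, -0.7, -2.0]
width: 0.0427
```

>>> play_rows --rows '[{"linear":[0,0,0.4],"spin":0},{"linear":[0,0,0.3],"spin":0},{"linear":[0,0,0],"spin":0},{"linear":[0,0,0],"spin":0}]'

```text
time: 10.93
tool_pos: [0.6161, -0.1435, 0.0355]
ee_rot: [3.142, 0.0, 1.57]
wrist_force: [-0.1, -0.1, -2.3]
width: 0.043
```

>>> play_rows --rows '[{"linear":[0,0,0],"spin":0},{"linear":[0,0,0],"spin":0},{"linear":[0,0,0],"spin":0},{"linear":[0,0,0],"spin":0},{"linear":[0,0,-1],"spin":0},{"linear":[0,0,-2.5],"spin":0},{"linear":[0,0,-3.5],"spin":0},{"linear":[0,0,-4],"spin":0},{"linear":[0,0,-4],"spin":0},{"linear":[0,0,-2],"spin":0},{"linear":[0,0,-0.5],"spin":0},{"linear":[0,0,0],"spin":0}]' --claw 6

```text
time: 11.93
tool_pos: [0.6171, -0.1438, 0.2138]
ee_rot: [3.136, 0.002, 1.571]
wrist_force: [0.4, -1.3, -1.2]
width: 0.0603
```

```bash
python3 look.py plate_center 0.019 w5.png
```

```text
plate_center 0.62 box [316. 215.  87.  83.] enc [ 0.6156 -0.1439  0.0844] fit [ 0.6156 -0.1436] dia 0.0824
tcp [ 0.6171 -0.1438  0.2138] t 11.9333
```

View pics/w5.png

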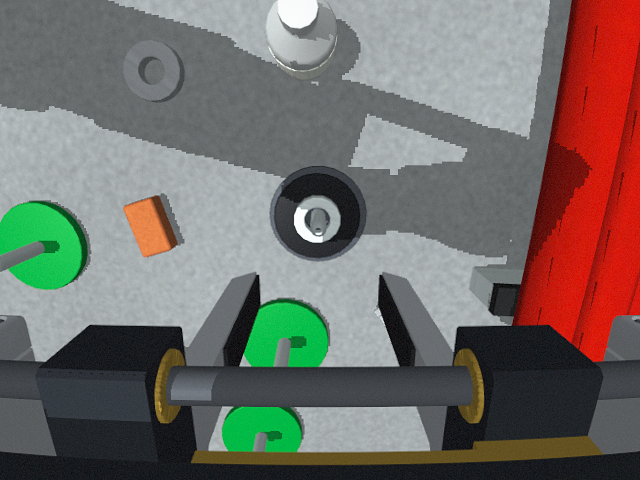

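The plate lies flat and concentric on the foot (pin visible through the hub at (318,225)). Next is the sleeve.

>>> play_rows --rows '[{"linear":[2,-0.8,0],"spin":0},{"linear":[3.8,-1.5,0],"spin":0},{"linear":[3.8,-1.5,0],"spin":0},{"linear":[3.8,-1.5,0],"spin":0},{"linear":[3.8,-1.5,0],"spin":0},{"linear":[3.8,-1.5,0],"spin":0},{"linear":[3.8,-1.5,0],"spin":0},{"linear":[3.8,-1.5,0],"spin":0},{"linear":[3.8,-1.5,0],"spin":0},{"linear":[3.8,-1.5,0],"spin":0},{"linear":[3.8,-1.5,0],"spin":0},{"linear":[1.6,-0.5,0],"spin":0}]'

```text
time: 13.03
tool_pos: [0.4495, 0.2759, 0.207]
ee_rot: [-3.135, 0.001, 1.575]
wrist_force: [0.0, -0.1, -0.2]
width: 0.0599
```

>>> play_rows --rows '[{"linear":[0,0,2],"spin":0},{"linear":[0,0,3],"spin":0},{"linear":[0,0,1.5],"spin":0},{"linear":[0,0,0],"spin":0},{"linear":[0,0,0],"spin":0}]'

```text
time: 13.45
tool_pos: [0.4514, 0.2717, 0.1421]
ee_rot: [-3.135, 0.003, 1.571]
wrist_force: [0.1, 0.9, 0.5]
width: 0.0599
```

```bash
python3 look.py sleeve_center 0.022 w6.png; python3 look.py sleeve_center 0.0
```

```text
sleeve_center 0.83 box [327. 231.  52.  52.] enc [0.4552 0.275  0.0425] fit [0.4552 0.2749] dia 0.0401
tcp [0.4514 0.2717 0.1421] t 13.45
tcp [0.4534 0.2724 0.1455] t 13.55
```

>>> play_rows --rows '[{"linear":[0.15,0.15,1],"spin":0},{"linear":[0,0,2],"spin":0},{"linear":[0,0,2.5],"spin":0},{"linear":[0,0,2.5],"spin":0},{"linear":[0,0,1.5],"spin":0},{"linear":[0,0,0.8],"spin":0},{"linear":[0,0,0.4],"spin":0},{"linear":[0,0,0],"spin":0},{"linear":[0,0,0],"spin":0},{"linear":[0,0,0],"spin":0}]'

```text
time: 14.48
tool_pos: [0.4559, 0.2745, 0.04]
ee_rot: [3.139, -0.001, 1.57]
wrist_force: [-0.4, -0.6, -0.3]
width: 0.06
```

Tip at 26 mm, going down another 21 mm to a TCP of 0.019, then closing.

>>> play_rows --rows '[{"linear":[0,0,0.8],"spin":0},{"linear":[0,0,0.8],"spin":0},{"linear":[0,0,0.5],"spin":0},{"linear":[0,0,0],"spin":0},{"linear":[0,0,0],"spin":0}]'

```text
time: 14.9
tool_pos: [0.4541, 0.2737, 0.0166]
ee_rot: [-3.14, 0.001, 1.571]
wrist_force: [0.3, 0.9, 0.2]
width: 0.0604
```

>>> play_rows --rows '[{"linear":[0,0,0],"spin":0},{"linear":[0,0,0],"spin":0},{"linear":[0,0,0],"spin":0},{"linear":[0,0,0],"spin":0},{"linear":[0,0,0],"spin":0},{"linear":[0,0,0],"spin":0},{"linear":[0,0,0],"spin":0},{"linear":[0,0,0],"spin":0}]' --claw 3

```text
time: 15.57
tool_pos: [0.455, 0.2741, 0.0178]
ee_rot: [3.141, -0.0, 1.571]
wrist_force: [0.1, -0.3, 1.5]
width: 0.0396
```

>>> play_rows --rows '[{"linear":[0,0,-0.5],"spin":0},{"linear":[0,0,-1.5],"spin":0},{"linear":[0,0,-2.5],"spin":0},{"linear":[0,0,-3],"spin":0},{"linear":[0,0,-3],"spin":0},{"linear":[0,0,-3],"spin":0},{"linear":[0,0,-2.5],"spin":0},{"linear":[0,0,-1.5],"spin":0},{"linear":[0,0,-0.7],"spin":0},{"linear":[0,0,0],"spin":0},{"linear":[0,0,0],"spin":0}]'

```text
time: 16.48
tool_pos: [0.4543, 0.2738, 0.1986]
ee_rot: [-3.14, 0.001, 1.571]
wrist_force: [-0.1, 0.6, -1.1]
width: 0.04
```

```bash
python3 look.py sleeve_center 0.202 w7.png; python3 -c "
import cv2
cv2.imwrite('pics/w7c.png',cv2.imread('pics/w7.png')[180:420,180:480])"
```

```text
sleeve_center 0.75 box [321. 298.  90.  87.] enc [0.4536 0.2763 0.0448] fit [0.4539 0.2761] dia 0.0413
tcp [0.4543 0.2738 0.1986] t 16.4833
```

View pics/w7c.png

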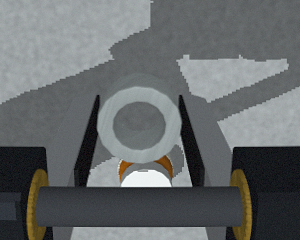

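Sleeve is held upright and centred in the jaws (crop (138,115)). Carrying it to the post.

>>> play_rows --rows '[{"linear":[-2,0.8,0],"spin":0},{"linear":[-3.8,1.5,0],"spin":0},{"linear":[-3.8,1.5,0],"spin":0},{"linear":[-3.8,1.5,0],"spin":0},{"linear":[-3.8,1.5,0],"spin":0},{"linear":[-3.8,1.5,0],"spin":0},{"linear":[-3.8,1.5,0],"spin":0},{"linear":[-3.8,1.5,0],"spin":0},{"linear":[-3.8,1.5,0],"spin":0},{"linear":[-3.8,1.5,0],"spin":0},{"linear":[-3.8,1.5,0],"spin":0},{"linear":[-1.8,0.4,0],"spin":0}]'

```text
time: 17.58
tool_pos: [0.6168, -0.1487, 0.1962]
ee_rot: [-3.138, 0.001, 1.567]
wrist_force: [0.5, -0.8, -1.5]
width: 0.0397
```

>>> play_rows --rows '[{"linear":[0,0,1.5],"spin":0},{"linear":[0,0,2.5],"spin":0},{"linear":[0,0,2],"spin":0},{"linear":[0,0,1],"spin":0},{"linear":[0,0,0],"spin":0},{"linear":[0,0,0],"spin":0},{"linear":[0,0,0],"spin":0},{"linear":[0,0,0],"spin":0}]'

```text
time: 18.25
tool_pos: [0.6176, -0.1442, 0.1315]
ee_rot: [3.138, 0.001, 1.571]
wrist_force: [0.4, 0.3, -0.0]
width: 0.0397
```

```bash
python3 - <<'E'
from h import *
p,o=shot('wrist');save(p,'w8.png',(220,180,420,380),3);print(o['tool_pos'],o['ee_rot'])
print(np.round((proj(p,[[.6165,-.144,.077],[.6165,-.144,.012]],o)-[220,180])*3,1))
E
```

```text
[ 0.61759457 -0.14417858  0.13147136] [3.13840609e+00 1.13507839e-03 1.57077783e+00]
[[291.5 250.7]
 [291.7 169.3]]
```

View pics/w8.png

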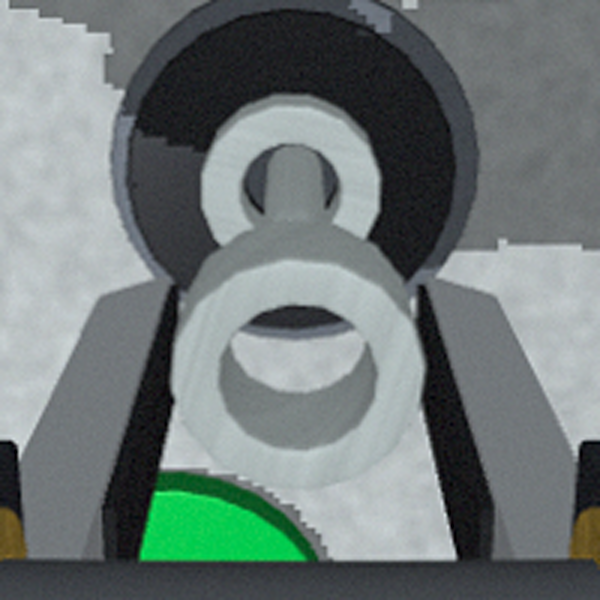

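>>> play_rows --rows '[{"linear":[0,-0.1,0.5],"spin":0},{"linear":[0,0,1],"spin":0},{"linear":[0,0,1],"spin":0},{"linear":[0,0,1],"spin":0},{"linear":[0,0,1],"spin":0},{"linear":[0,0,1],"spin":0},{"linear":[0,0,0.9],"spin":0},{"linear":[0,0,0.6],"spin":0},{"linear":[0,0,0.3],"spin":0},{"linear":[0,0,0],"spin":0},{"linear":[0,0,0],"spin":0},{"linear":[0,0,0],"spin":0}]'

```text
time: 19.3
tool_pos: [0.6162, -0.1442, 0.0573]
ee_rot: [3.14, 0.001, 1.571]
wrist_force: [-1.0, -0.8, -1.0]
width: 0.0396
```

>>> play_rows --rows '[{"linear":[0,0,0.3],"spin":0},{"linear":[0,0,0.2],"spin":0},{"linear":[0,0,0],"spin":0},{"linear":[0,0,0],"spin":0},{"linear":[0,0,0],"spin":0}]'

```text
time: 19.72
tool_pos: [0.6159, -0.1442, 0.0518]
ee_rot: [3.141, 0.0, 1.57]
wrist_force: [1.1, -0.8, 0.4]
width: 0.0395
```

>>> play_rows --rows '[{"linear":[0,0,0],"spin":0},{"linear":[0,0,0],"spin":0},{"linear":[0,0,0],"spin":0},{"linear":[0,0,0],"spin":0},{"linear":[0,0,-1],"spin":0},{"linear":[0,0,-2.5],"spin":0},{"linear":[0,0,-3.5],"spin":0},{"linear":[0,0,-4],"spin":0},{"linear":[0,0,-3],"spin":0},{"linear":[0,0,-1.5],"spin":0},{"linear":[0,0,0],"spin":0},{"linear":[0,0,0],"spin":0}]' --claw 6

```text
time: 20.72
tool_pos: [0.6161, -0.1442, 0.2081]
ee_rot: [3.139, 0.001, 1.571]
wrist_force: [-0.8, 0.5, -1.0]
width: 0.0598
```

```bash
python3 look.py sleeve_center 0.056 w9.png;  python3 look.py flange_center 0.015; python3 -c "
import cv2
cv2.imwrite('pics/w9c.png',cv2.resize(cv2.imread('pics/w9.png')[0:320,80:480],None,fx=1.8,fy=1.8))"
```

```text
sleeve_center 0.64 box [317. 225.  50.  47.] enc [ 0.616  -0.1434  0.0425] fit [ 0.6153 -0.1436] dia 0.04
tcp [ 0.6161 -0.1442  0.2081] t 20.7167
flange_center 0.63 box [156.  71.  62.  70.] enc [ 0.4684 -0.0103  0.0572] fit [ 0.4682 -0.0101] dia 0.0545
tcp [ 0.6147 -0.1437  0.2044] t 20.8167
```

View pics/w9c.png

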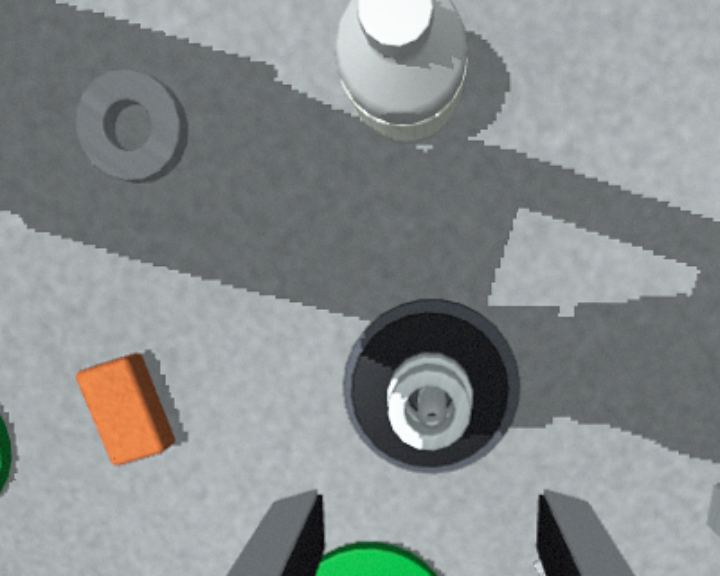

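Sleeve sits concentric on the hub (crop (430,400)). Now the ring at (130,125) in this crop.

>>> play_rows --rows '[{"linear":[1,-1.1,0],"spin":0},{"linear":[2.4,-2.7,0],"spin":0},{"linear":[2.6,-2.8,0],"spin":0},{"linear":[2.6,-2.8,0],"spin":0},{"linear":[2.6,-2.8,0],"spin":0},{"linear":[1.6,-1.9,0],"spin":0},{"linear":[0.6,-0.6,1],"spin":0},{"linear":[0,0,2.5],"spin":0},{"linear":[0,0,1.5],"spin":0},{"linear":[0,0,0],"spin":0},{"linear":[0,0,0],"spin":0},{"linear":[0,0,0],"spin":0}]' --claw 7.2

```text
time: 21.92
tool_pos: [0.4688, -0.0101, 0.1567]
ee_rot: [-3.141, 0.0, 1.57]
wrist_force: [-0.1, -1.2, -0.1]
width: 0.0719
```

```bash
python3 look.py flange_center 0.015; python3 - <<'E'
from h import *
t,_=shot('top');s,_=shot('scene')
for k in ('spray','jar'):
  for p in (t,s): print(k,[np.round(d['box']) for d in finder.silhouettes(p,k)[:1]])
E
```

```text
flange_center 0.74 box [316. 227.  61.  68.] enc [ 0.465  -0.0076  0.0556] fit [ 0.4651 -0.0075] dia 0.0529
tcp [ 0.4688 -0.0101  0.1567] t 21.9167
spray []
spray [array([390., 278.,  29.,  52.])]
jar [array([225., 247.,  31.,  34.])]
jar [array([404., 214.,  24.,  31.])]
```

>>> play_rows --rows '[{"linear":[0.2,-0.4,0.5],"spin":0},{"linear":[0,0,1.5],"spin":7},{"linear":[0,0,2],"spin":7},{"linear":[0,0,2],"spin":7},{"linear":[0,0,2],"spin":7},{"linear":[0,0,1.8],"spin":7},{"linear":[0,0,1.2],"spin":7},{"linear":[0,0,0.6],"spin":0},{"linear":[0,0,0],"spin":0},{"linear":[0,0,0],"spin":0},{"linear":[0,0,0],"spin":0}]'

```text
time: 23.23
tool_pos: [0.4654, -0.008, 0.0415]
ee_rot: [3.14, -0.001, 0.839]
wrist_force: [0.3, -0.1, 0.7]
width: 0.0716
```

>>> play_rows --rows '[{"linear":[0,0,1],"spin":0},{"linear":[0,0,0.9],"spin":0},{"linear":[0,0,0.5],"spin":0},{"linear":[0,0,0],"spin":0},{"linear":[0,0,0],"spin":0},{"linear":[0,0,0],"spin":0}]'

```text
time: 23.73
tool_pos: [0.4646, -0.008, 0.0164]
ee_rot: [-3.141, 0.0, 0.838]
wrist_force: [0.1, 0.1, 0.7]
width: 0.0721
```

>>> play_rows --rows '[{"linear":[0,0,0],"spin":0},{"linear":[0,0,0],"spin":0},{"linear":[0,0,0],"spin":0},{"linear":[0,0,0],"spin":0},{"linear":[0,0,0],"spin":0},{"linear":[0,0,0],"spin":0},{"linear":[0,0,0],"spin":0},{"linear":[0,0,0],"spin":0}]' --claw 4.4

```text
time: 24.4
tool_pos: [0.4649, -0.0081, 0.0167]
ee_rot: [3.141, -0.0, 0.837]
wrist_force: [1.0, 0.3, 1.5]
width: 0.053
```

>>> play_rows --rows '[{"linear":[0,0,-0.5],"spin":0},{"linear":[0,0,-1.5],"spin":0},{"linear":[0,0,-2.5],"spin":-7},{"linear":[0,0,-3],"spin":-7},{"linear":[0,0,-3],"spin":-7},{"linear":[0,0,-3],"spin":-7},{"linear":[0,0,-2.5],"spin":-7},{"linear":[0,0,-1.5],"spin":-7},{"linear":[0,0,-0.5],"spin":0},{"linear":[0,0,0],"spin":0},{"linear":[0,0,0],"spin":0}]'

```text
time: 25.32
tool_pos: [0.464, -0.0079, 0.1953]
ee_rot: [-3.14, -0.0, 1.568]
wrist_force: [-0.4, 0.6, -3.0]
width: 0.0526
```

```bash
python3 look.py flange_center 0.195 w10.png
```

```text
flange_center 0.75 box [320. 293. 108. 111.] enc [ 0.4638 -0.0045  0.0552] fit [ 0.4638 -0.0046] dia 0.0529
tcp [ 0.464  -0.0079  0.1953] t 25.3167
```

>>> play_rows --rows '[{"linear":[-1,1.1,0],"spin":0},{"linear":[-2.4,2.7,0],"spin":0},{"linear":[-2.6,2.8,0],"spin":0},{"linear":[-2.6,2.8,0],"spin":0},{"linear":[-2.6,2.8,0],"spin":0},{"linear":[-1.8,2.2,0],"spin":0},{"linear":[-0.7,0.8,1],"spin":0},{"linear":[0,0,2],"spin":0},{"linear":[0,0,1.5],"spin":0},{"linear":[0,0,0],"spin":0},{"linear":[0,0,0],"spin":0},{"linear":[0,0,0],"spin":0}]'

```text
time: 26.42
tool_pos: [0.6163, -0.1445, 0.1515]
ee_rot: [-3.141, -0.0, 1.571]
wrist_force: [1.1, 0.4, -1.1]
width: 0.0528
```

```bash
python3 - <<'E'
from h import *
p,o=shot('wrist');save(p,'w11.png',(220,180,420,380),3);print(o['tool_pos'],o['ee_rot'])
print(np.round((proj(p,[[.6165,-.144,.077],[.6165,-.144,.012]],o)-[220,180])*3,1))
zt=o['tool_pos'][2]-.0017
a=np.linspace(0,6.28,24)
x,y=o['tool_pos'][:2]
q=(proj(p,[[x,y+.012,zt],[x,y-.012,zt],[x,y+.027,zt],[x,y-.027,zt]],o)-[220,180])*3;print(np.round(q))
E
```

```text
[ 0.61632229 -0.14449457  0.15154027] [-3.14122770e+00 -2.13794116e-04  1.57070906e+00]
[[298.6 220.2]
 [298.2 150.3]]
[[298. 288.]
 [298. 428.]
 [298. 195.]
 [298. 511.]]
```

View pics/w11.png

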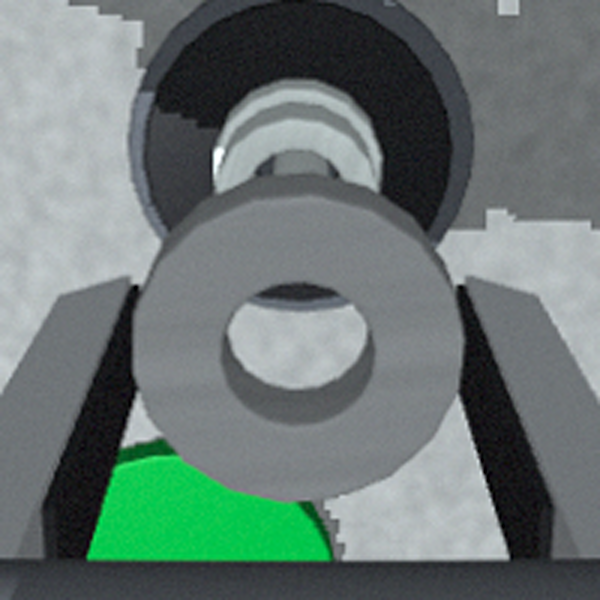

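Ring hole at crop rows 283–425, predicted 288–428, so the ring is within 1 mm of the TCP. x matches the pin, so I'm lowering.

>>> play_rows --rows '[{"linear":[0,0,0.5],"spin":0},{"linear":[0,0,1],"spin":0},{"linear":[0,0,1],"spin":0},{"linear":[0,0,1],"spin":0},{"linear":[0,0,1],"spin":0},{"linear":[0,0,1],"spin":0},{"linear":[0,0,0.9],"spin":0},{"linear":[0,0,0.6],"spin":0},{"linear":[0,0,0.3],"spin":0},{"linear":[0,0,0],"spin":0},{"linear":[0,0,0],"spin":0},{"linear":[0,0,0],"spin":0}]'

```text
time: 27.47
tool_pos: [0.6171, -0.1452, 0.0793]
ee_rot: [3.14, 0.001, 1.57]
wrist_force: [0.4, -0.3, -1.8]
width: 0.0527
```

>>> play_rows --rows '[{"linear":[0,0,0.4],"spin":0},{"linear":[0,0,0.2],"spin":0},{"linear":[0,0,0],"spin":0},{"linear":[0,0,0],"spin":0},{"linear":[0,0,0],"spin":0}]'

```text
time: 27.88
tool_pos: [0.6169, -0.1452, 0.0728]
ee_rot: [3.141, 0.0, 1.571]
wrist_force: [0.4, -0.2, -0.3]
width: 0.053
```

>>> play_rows --rows '[{"linear":[0,0,0],"spin":0},{"linear":[0,0,0],"spin":0},{"linear":[0,0,0],"spin":0},{"linear":[0,0,0],"spin":0},{"linear":[0,0,-1],"spin":0},{"linear":[0,0,-2.5],"spin":0},{"linear":[0,0,-3.5],"spin":0},{"linear":[0,0,-3.5],"spin":0},{"linear":[0,0,-2],"spin":0},{"linear":[0,0,-0.5],"spin":0},{"linear":[0,0,0],"spin":0},{"linear":[0,0,0],"spin":0}]' --claw 7.2

```text
time: 28.88
tool_pos: [0.6162, -0.1449, 0.2015]
ee_rot: [-3.14, -0.0, 1.571]
wrist_force: [-0.6, -0.3, -1.0]
width: 0.0719
```

```bash
python3 look.py flange_center 0.071 w12.png; python3 - <<'E'
from h import *
p,o=shot('wrist');s,_=shot('scene')
a=cv2.resize(p['frame'][130:310,220:420],None,fx=2,fy=2);b=cv2.resize(s['frame'][270:360,270:370],None,fx=4,fy=4,interpolation=2)
cv2.imwrite('pics/w12c.png',np.hstack([a,b])[:,:,::-1])
E
```

```text
flange_center 0.64 box [319. 232.  64.  68.] enc [ 0.617  -0.1434  0.0551] fit [ 0.6164 -0.1436] dia 0.0527
tcp [ 0.6162 -0.1449  0.2015] t 28.8833
```

View pics/w12c.png

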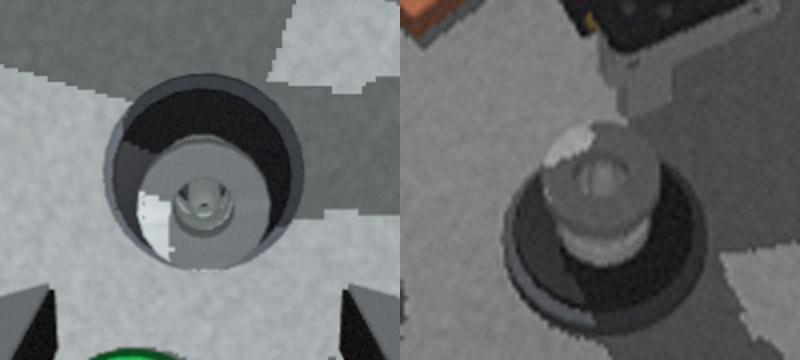

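Ring is seated concentric and flat, with the pin tip visible through its hole. Now the cap.

>>> play_rows --rows '[{"linear":[-1.3,-1.3,0],"spin":0},{"linear":[-2.5,-2.5,0],"spin":0},{"linear":[-2.8,-2.8,0],"spin":0},{"linear":[-2.8,-2.8,0],"spin":0},{"linear":[-2.8,-2.8,0],"spin":0},{"linear":[-2.6,-2.6,0],"spin":0},{"linear":[-1.5,-1.5,1],"spin":0},{"linear":[-0.5,-0.5,2],"spin":0},{"linear":[0,0,1.5],"spin":0},{"linear":[0,0,0],"spin":0},{"linear":[0,0,0],"spin":0},{"linear":[0,0,0],"spin":0}]' --claw 6

```text
time: 30.08
tool_pos: [0.4489, -0.3128, 0.1577]
ee_rot: [3.141, -0.0, 1.571]
wrist_force: [0.1, 0.4, -0.1]
width: 0.0598
```

```bash
python3 look.py cap_center 0.03 w13.png; python3 -c "
import cv2
cv2.imwrite('pics/w13c.png',cv2.resize(cv2.imread('pics/w13.png')[150:330,220:420],None,fx=3,fy=3))"
```

```text
cap_center 0.75 box [319. 231.  41.  50.] enc [ 0.4477 -0.3096  0.0395] fit [ 0.448  -0.3093] dia 0.0366
tcp [ 0.4489 -0.3128  0.1577] t 30.0833
```

View pics/w13c.png

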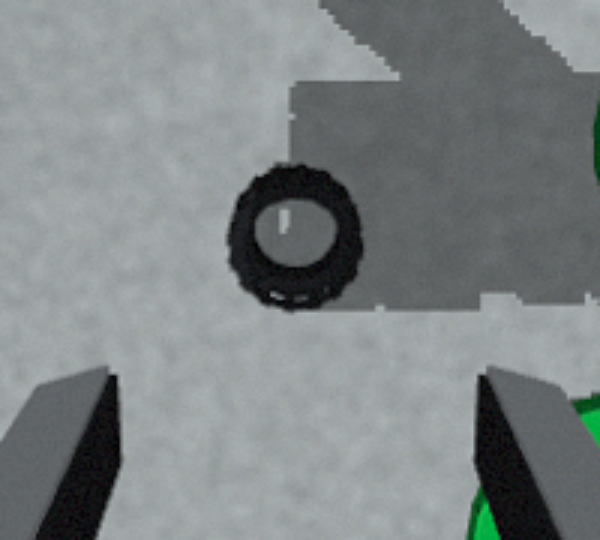

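The grey centre of this black part looks like the table seen through it, but the cap should have a closed top. Before gripping, I'll check it in oblique views, along with the black objects in the trays at top (630,345) and scene (55,340).

```bash
python3 - <<'E'
from h import *
t,_=shot('top');s,_=shot('scene')
w=cv2.imread('pics/w3.png')[:,:,::-1]; w13=cv2.imread('pics/w13.png')[:,:,::-1]
s0=cv2.imread('pics/scene0.png')[:,:,::-1]
R=lambda im,b,sz:cv2.resize(im[b[1]:b[3],b[0]:b[2]],sz,interpolation=cv2.INTER_CUBIC)
r1=np.hstack([R(w,(122,270,182,330),(260,260)),R(s0,(185,275,225,315),(260,260)),R(w13,(285,195,350,260),(260,260))])
r2=np.hstack([R(s0,(5,255,135,405),(260,300)),R(t['frame'],(560,260,640,410),(260,300)),R(s0,(485,85,605,195),(260,300))])
cv2.imwrite('pics/comp.png',np.vstack([r1,r2])[:,:,::-1])
for n,p in (('top',t),('scene',s)):
  print(n,[(round(d['conf'],2),np.round(d['box'])) for d in finder.silhouettes(p,'cap_center')])
p,o=shot('wrist');f=p['frame']
# colours: inside centre patch vs table shadow next to it
print(f[222:232,312:325].reshape(-1,3).mean(0),f[222:232,312:325].reshape(-1,3).std(0),f[210:220,360:380].reshape(-1,3).mean(0),f[210:220,360:380].reshape(-1,3).std(0))
E
```

```text
top [(0.62, array([469., 296.,  19.,  22.]))]
scene [(0.57, array([203., 295.,  21.,  24.]))]
[102.42307692 106.53846154 107.61538462] [17.65910765 18.1752807  18.22229599] [ 96.26 100.21 101.35] [2.88138855 2.8347663  2.7032388 ]
```

View pics/comp.png

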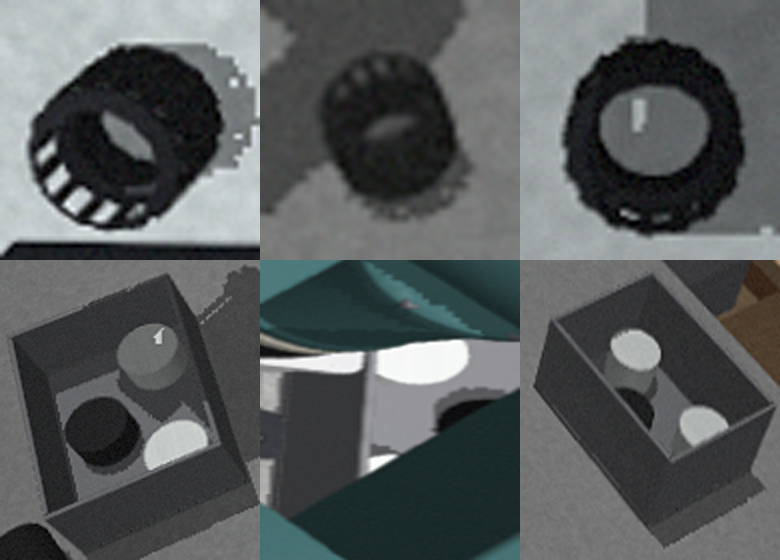

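The composite shows an open black tube. In three views the visible lens fits a 24 mm hole running through the full 30 mm height. It is still the only black knurled part, 36 mm wide and about 30 mm high. The black drums in the trays are smooth and about 58 mm across. The network also names this part as the cap in both fixed views, so I'm taking it as the cap and noting that its top doesn't look closed.

>>> play_rows --rows '[{"linear":[0.2,-0.1,1],"spin":0},{"linear":[0,0,2],"spin":0},{"linear":[0,0,2.5],"spin":0},{"linear":[0,0,2.5],"spin":0},{"linear":[0,0,1.7],"spin":0},{"linear":[0,0,1],"spin":0},{"linear":[0,0,0.5],"spin":0},{"linear":[0,0,0],"spin":0},{"linear":[0,0,0],"spin":0},{"linear":[0,0,0],"spin":0}]'

```text
time: 31.27
tool_pos: [0.4484, -0.3117, 0.047]
ee_rot: [3.139, 0.002, 1.57]
wrist_force: [0.5, -0.7, 0.4]
width: 0.0598
```

>>> play_rows --rows '[{"linear":[0,0,1],"spin":0},{"linear":[0,0,0.8],"spin":0},{"linear":[0,0,0.5],"spin":0},{"linear":[0,0,0],"spin":0},{"linear":[0,0,0],"spin":0},{"linear":[0,0,0],"spin":0}]'

```text
time: 31.77
tool_pos: [0.4476, -0.311, 0.0225]
ee_rot: [3.142, 0.0, 1.57]
wrist_force: [-0.0, -0.1, -1.4]
width: 0.0603
```

>>> play_rows --rows '[{"linear":[0,0,0],"spin":0},{"linear":[0,0,0],"spin":0},{"linear":[0,0,0],"spin":0},{"linear":[0,0,0],"spin":0},{"linear":[0,0,0],"spin":0},{"linear":[0,0,0],"spin":0},{"linear":[0,0,0],"spin":0},{"linear":[0,0,0],"spin":0},{"linear":[0,0,0],"spin":0}]' --claw 2.6

```text
time: 32.52
tool_pos: [0.4477, -0.3111, 0.0227]
ee_rot: [3.141, 0.0, 1.57]
wrist_force: [0.7, 0.4, 0.1]
width: 0.0349
```

>>> play_rows --rows '[{"linear":[0,0,-0.5],"spin":0},{"linear":[0,0,-1.5],"spin":0},{"linear":[0,0,-2.5],"spin":0},{"linear":[0,0,-3],"spin":0},{"linear":[0,0,-3],"spin":0},{"linear":[0,0,-3],"spin":0},{"linear":[0,0,-2.5],"spin":0},{"linear":[0,0,-1.5],"spin":0},{"linear":[0,0,-0.5],"spin":0},{"linear":[0,0,0],"spin":0},{"linear":[0,0,0],"spin":0}]'

```text
time: 33.43
tool_pos: [0.4472, -0.3107, 0.2014]
ee_rot: [-3.14, -0.001, 1.571]
wrist_force: [0.5, -1.4, -0.9]
width: 0.0347
```

```bash
python3 look.py cap_center 0.21 w14.png
```

```text
cap_center 0.76 box [318. 298.  79.  84.] enc [ 0.4467 -0.3052  0.0421] fit [ 0.4469 -0.3054] dia 0.0387
tcp [ 0.4472 -0.3107  0.2014] t 33.4333
```

>>> play_rows --rows '[{"linear":[1.3,1.3,0],"spin":0},{"linear":[2.5,2.5,0],"spin":0},{"linear":[2.8,2.8,0],"spin":0},{"linear":[2.8,2.8,0],"spin":0},{"linear":[2.8,2.8,0],"spin":0},{"linear":[2.5,2.6,0],"spin":0},{"linear":[1.5,1.6,1],"spin":0},{"linear":[0.4,0.4,2],"spin":0},{"linear":[0,0,1],"spin":0},{"linear":[0,0,0],"spin":0},{"linear":[0,0,0],"spin":0},{"linear":[0,0,0],"spin":0}]'

```text
time: 34.53
tool_pos: [0.6152, -0.146, 0.1629]
ee_rot: [3.141, 0.0, 1.569]
wrist_force: [0.4, -0.8, -0.2]
width: 0.0349
```

```bash
python3 look.py cap_center 0.17 w15.png; python3 - <<'E'
from h import *
p,o=shot('wrist');save(p,'w15.png',(220,180,420,380),3);print(o['tool_pos'],o['ee_rot'])
g=lambda X:np.round((proj(p,X,o)-[220,180])*3,1)
print(g([[.6165,-.144,.077],[.6165,-.144,.071]]))
zt=o['tool_pos'][2]+.0073;x,y=o['tool_pos'][:2]
print(g([[x,y+.018,zt],[x,y-.018,zt],[x+.018,y,zt],[x-.018,y,zt]]))
E
```

```text
cap_center 0.92 box [319. 297.  74.  86.] enc [ 0.6144 -0.1412  0.0424] fit [ 0.6151 -0.1414] dia 0.0388
tcp [ 0.6152 -0.146   0.1629] t 34.5333
[ 0.61565891 -0.14613821  0.16399742] [3.13942432e+00 8.99824908e-04 1.56903028e+00]
[[300.5 196.9]
 [300.3 189.8]]
[[298.2 271. ]
 [298.5 490.7]
 [418.3 383.8]
 [178.4 384.3]]
```

View pics/w15.png

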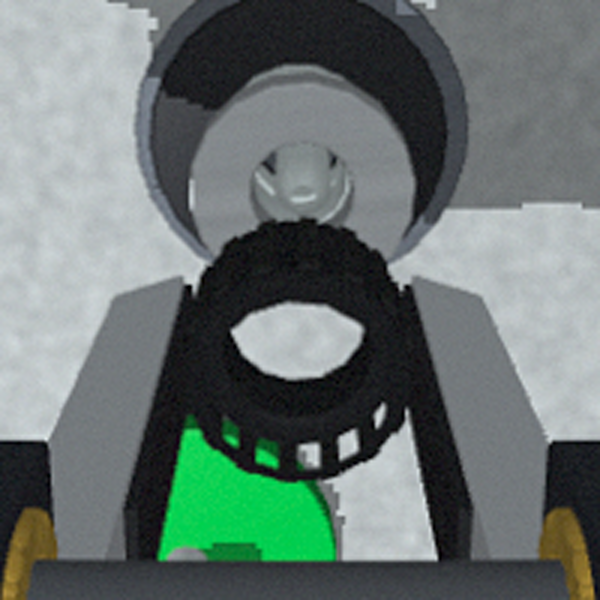

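The raised cap hangs straight in the jaws (crop (300,345)) with the pin tip at (300,190). Like before, the background shows through its top. It's on target within about 1 mm, so I'm lowering it.

>>> play_rows --rows '[{"linear":[0,0.1,0.5],"spin":0},{"linear":[0,0,1],"spin":0},{"linear":[0,0,1],"spin":0},{"linear":[0,0,1],"spin":0},{"linear":[0,0,1],"spin":0},{"linear":[0,0,0.9],"spin":0},{"linear":[0,0,0.6],"spin":0},{"linear":[0,0,0.3],"spin":0},{"linear":[0,0,0],"spin":0},{"linear":[0,0,0],"spin":0},{"linear":[0,0,0],"spin":0}]'

```text
time: 35.6
tool_pos: [0.6171, -0.1452, 0.1003]
ee_rot: [3.14, 0.001, 1.571]
wrist_force: [0.3, 0.5, -0.2]
width: 0.035
```

>>> play_rows --rows '[{"linear":[0,0,0.3],"spin":0},{"linear":[0,0,0.3],"spin":0},{"linear":[0,0,0],"spin":0},{"linear":[0,0,0],"spin":0},{"linear":[0,0,0],"spin":0}]'

```text
time: 36.02
tool_pos: [0.6169, -0.1451, 0.0938]
ee_rot: [3.141, 0.0, 1.57]
wrist_force: [0.9, 0.2, 0.3]
width: 0.0348
```

>>> play_rows --rows '[{"linear":[0,0,0],"spin":0},{"linear":[0,0,0],"spin":0},{"linear":[0,0,0],"spin":0},{"linear":[0,0,0],"spin":0},{"linear":[0,0,-1],"spin":0},{"linear":[0,0,-2.5],"spin":0},{"linear":[0,0,-3.5],"spin":0},{"linear":[0,0,-3],"spin":0},{"linear":[0,0,-1],"spin":0},{"linear":[0,0,0],"spin":0},{"linear":[0,0,0],"spin":0},{"linear":[0,0,0],"spin":0}]' --claw 6

```text
time: 37.02
tool_pos: [0.6156, -0.1447, 0.2008]
ee_rot: [-3.138, -0.001, 1.57]
wrist_force: [0.4, -0.3, -0.4]
width: 0.06
```

```bash
python3 look.py cap_center 0.101; python3 look.py flange_center 0.071; python3 - <<'E'
from h import *
p,o=shot('wrist');s,_=shot('scene');t,_=shot('top')
b=lambda q,k:[d['box'] for d in finder.silhouettes(q,k)[:1]]
for k in ('cap_center','spray','jar'): print(k,[np.round(b(q,k)) for q in (t,s)])
# predicted box of stacked cap in scene vs network
a=np.linspace(0,6.28,40);P=np.array([[.6167+.018*np.cos(i),-.144+.018*np.sin(i),z] for i in a for z in (.071,.101)])
for q in (t,s,p):
    u=proj(q,P,o);print(np.round([*(u.max(0)+u.min(0))/2,*(u.max(0)-u.min(0))],1))
a=cv2.resize(p['frame'][130:310,220:420],None,fx=2,fy=2);c=cv2.resize(s['frame'][260:350,270:370],None,fx=4,fy=4,interpolation=2)
cv2.imwrite('pics/end.png',np.hstack([a,c])[:,:,::-1])
E
```

```text
cap_center 0.58 box [323. 243.  51.  51.] enc [ 0.6168 -0.1426  0.0402] fit [ 0.6165 -0.1429] dia 0.0369
tcp [ 0.6156 -0.1447  0.2008] t 37.0167
flange_center 0.95 box [322. 233.  66.  67.] enc [ 0.6163 -0.1434  0.0545] fit [ 0.6162 -0.144 ] dia 0.0479
tcp [ 0.6154 -0.1447  0.2003] t 37.1167
cap_center [array([], dtype=float64), array([[319., 310.,  22.,  26.]])]
spray [array([[301., 178.,  17.,  42.]]), array([[389., 278.,  34.,  56.]])]
jar [array([[221., 246.,  31.,  34.]]), array([[404., 213.,  21.,  34.]])]
[396.2 181.8  23.8  25.9]
[320.4 307.7  20.7  26.3]
[321.  238.4  49.9  55.9]
```

The picture limit is reached, but the numbers agree. Predicted box for the stacked cap against the network's is (320,308) vs (319,310) in scene and (321,238) vs (323,243) in wrist. Bottle and jar haven't moved. Handing in.

```bash
python3 -c "
from bench import robot
print(robot.close_job())"
```

```text
the job is handed in; nothing more can be done
None
```

I stacked all four parts on the grey steel post in the order plate, sleeve, ring, cap. I then let go, pulled the gripper up to about 0.2 m and handed the job in at roughly 37 s; it reports no verdict.

**Position:** The pin axis measured about (0.617, -0.144). After each release, the wrist camera put the plate, sleeve, ring and cap within about 2 mm of it. The tool height at each release was within 1 mm of the height expected for a fully seated part.

**Final view:** I had used all 16 pictures, so I checked the cap on the stack by numbers only. Its predicted box was (320,308) against (319,310) found in the scene camera, and (321,238) against (323,243) in the wrist camera. The bottle and jar boxes in the scene camera were within 1 px of their starting places. In the top camera the narrower bottle box had its centre 7 px off; I put that down to detection noise.

**One disagreement:** The cap is described as closed on top, but the images show it as an open tube with the background visible through it. I used it because it was the only black knurled part of the right size (about 36 mm wide and 30 mm high), and the network called it the cap. I could not confirm the closed end.

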